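Index the sample wheel and open the detector shutter

ROBOT

A 6-joint arm with a two-finger parallel gripper is mounted at the origin on a cart in front of the work surface, level with it; the furniture and walls round the work are solid. World frame = base frame: x ahead of the robot, y to its left, z up, the work surface at z = 0. Lengths are in m, angles in degrees, forces in N, time in s.
With the tool pointing down it reaches from about 0.25 to 0.775 m from the base axis. Payload 4 kg.
Tool frame: the origin (TCP) lies between the finger pads; the fingertips stand ctrl.nose_length ahead of it and the grasp point (between the pads) lies 8 mm behind it (ctrl.nose_length is the distance from the TCP to the fingertips, in m); z points along the fingers, y is the line along which they close (so a half turn about z gives the same grasp; the last joint's range is limited). The gripper opens to 85 mm and grips with 20 to 120 N. Pads are 22 mm wide; open, the fingers measure 114 mm over their backs; the gripper's body (76 mm by 85 mm) begins 54 mm behind the grasp point. The pads swing forward as they close: fully open they stand 13 mm farther back than shut.
Start: joints at [-70.021, 4.996, 78.535, -0, 96.463, -5.907], TCP at [0.24, -0.495, 0.242] pointing down, gripper open.
Joint ranges: [-177.83, 177.83], [-43.37, 116.18], [15.69, 146.23], [-61.86, 241.86], [9.47, 152.12], [-147.06, 147.06]. Speed limits (degrees/s): [159.86, 159.86, 180, 180, 180, 180].

INTERFACE

Orientations are given as a 3x3 rotation matrix whose columns are the frame's x, y, z axes.
In Python, from rig import ctrl, imaging gives the robot as it stands (ctrl), with the cameras (imaging).
- The arm moves only by the shell command python3 jog.py 'ROWS' [OPENING]. ROWS is a JSON list of rows, 1 to 12 of them, each written [[dx, dy, dz], [rx, ry, rz]]: dx, dy, dz in m, then a rotation vector rx, ry, rz in degrees; each row shifts and turns the commanded pose from where the row before left it, along the tool's axes as they then stand; what a row does not reach is not made up. A row lasts 1/10 s, in which the tool goes at most 0.05 m and 8.59 degrees, less where a joint would pass 70% of its speed; a pose out of reach is approached as far as the arm can. OPENING is the opening from 0.0 (shut) to 1.0 (fully open), set as the command begins (- or left out keeps the last). The fingers move at their own pace and stop on an object; the grip force is fixed at half the most. Time passes only in rows, so rows that do not move let the fingers close. It prints the time, the measured TCP pose, the force, the opening and the grip force at its end. Input that does not fit is refused with a message, and nothing moves.
- ctrl.read_state(): the state, without advancing time (a new reading comes with each control period).
- imaging.grab_frame(name): name is "scene" or "top"; returns a dict with "frame" (480x640x3 uint8, red, green, blue), "fx", "fy", "cx", "cy" (pixels), "origin" and "attitude" of the camera in the world. Camera axes: x right, y down, z forward; pixel columns grow to the right and rows downward; lengths in m; the calibration is good to about 2 mm. A picture is of the moment at which its call begins. There is no depth.
- ctrl.close_job(): hands the job in; it is judged then, once.
The state is a dict: "t": time; "joints": joint angles; "dq": joint speeds; "tau": joint torques, N m; "ee_pos": TCP position; "tcp_rot": TCP orientation; "ft_force": force on the tool from outside, world axes, zero at the start; "ft_torque": the same for the moment, N m; "finger_gap": opening from 0.0 (shut) to 1.0 (fully open); "grip_force": force on a finger pad.
Only numpy, scipy, OpenCV 4.12 (cv2) and the standard library are available. Lean on these libraries where they do the work, as an engineer would, in place of code of your own. Each camera call takes 0.05 s, during which the arm holds its last target. There are 200 camera calls.

TASK

Count the red-capped vial next: push the spokes of the sample wheel round with a fingertip until the red-capped vial has clicked into place in front of the detector window. Only then push the blue-knobbed shutter arm right over to its open stop; the shutter stays shut until the vial is in place. Leave every vial standing in its cup, touching none of them, and disturb nothing else on the desk.

Things in the scene. Friction and masses are not known exactly. Their poses are not given: they have to be found in the camera images.
- changer: sample changer fixed to the desk: grey round base plate (156 mm across, 10 mm thick) carrying a six-place wheel, a detector over one side. Origin: on the wheel's upright axis at desk level; z up; x points from the axis to the detector. All angles below are seen from above, counter-clockwise from this x
- sample_wheel (a joint): wheel angle q about its upright axis, rad, counter-clockwise from above positive, endless both ways; starts at 0. A spring detent clicks it into stations 60 degrees (1.047 rad) apart, at multiples of 1.047: pushed more than 30 degrees past a station it springs on to the next, pushed less it springs back. Pushing a spoke over a detent takes about 4 to 8 N
- wheel_hub (a point): on the wheel axis, top of the deck, 33 mm above the desk. Aluminium deck 124 mm across with six black cups (31 mm across, rims 44 mm above the desk) centred 42 mm from the axis, at q + 0, 60, 120, 180, 240, 300 degrees; dark hub nut up to 56 mm. A vial's direction from here, minus q, tells its cup
- spoke_a (a point): centre line of one of six level steel spokes (8 mm rods), 100 mm from the axis, 28 mm above the desk; it stands at q - 90 degrees, the others each 60 degrees on. Rods are bare from 70 to 120 mm from the axis, then a 16 mm black ball centred at 130 mm. Nothing but the desk lies under them beyond 80 mm, save on the detector side
- window_place (a point): where the vial to be counted must stand, before the dark detector window: 42 mm from the wheel axis along the changer's x, at the height of the vials' undersides (24 mm above the desk). A vial stands here when its cup is at angle 0
- detector (a point): front centre of the detector's dark round shield, 68 mm from the axis, 60 mm above the desk. From here the horizontal shield and probe (44 mm, at the back 46 mm across) run out along the changer's x to 234 mm from the axis, spokes passing beneath; stand 150 to 180 mm out, 56 mm wide. Top 90 mm above the desk, save the shutter arm
- shutter (a joint): angle of the window shutter, rad: 0 = shut (a dark round vane hangs before the window), 1.05 = fully open, at its stop. Its level pivot lies along the changer's x, 64 mm from the wheel axis, 84 mm above the desk. Friction keeps it where it is left; about 1 N on the knob moves it. Starts within 0.15 of shut
- shutter_knob (a point): centre of the blue ball knob (18 mm) on the shutter's thin steel arm, 60 mm from the pivot. Shut, the arm leans 30 degrees toward the changer's +y (knob at y +30 mm, 136 mm above the desk); open, it leans 30 degrees toward -y (knob at y -30 mm, 136 mm); upright half-way (144 mm). Push the knob toward the changer's -y to open
- vial_white_1: white vial with a white cap: 24 mm across, 55 mm high, standing loosely in a cup of the wheel and sunk 20 mm in it (top 79 mm above the desk); origin at the centre of its underside, z up
- vial_red: amber-brown vial with a RED cap, the one to be counted: 24 mm across, 55 mm high, standing loosely in a cup of the wheel and sunk 20 mm in it (top 79 mm above the desk); origin at the centre of its underside, z up
- vial_yellow_1: yellow vial with a white cap: 24 mm across, 55 mm high, standing loosely in a cup of the wheel and sunk 20 mm in it (top 79 mm above the desk); origin at the centre of its underside, z up
- vial_white_2: white vial with a white cap: 24 mm across, 55 mm high, standing loosely in a cup of the wheel and sunk 20 mm in it (top 79 mm above the desk); origin at the centre of its underside, z up
- vial_yellow_2: yellow vial with a white cap: 24 mm across, 55 mm high, standing loosely in a cup of the wheel and sunk 20 mm in it (top 79 mm above the desk); origin at the centre of its underside, z up
- vial_white_3: white vial with a white cap: 24 mm across, 55 mm high, standing loosely in a cup of the wheel and sunk 20 mm in it (top 79 mm above the desk); origin at the centre of its underside, z up
- wash_bottle: bystander: white plastic wash bottle with a red top and a bent spout, 60 x 81 x 189 mm, standing; origin at the centre of its underside
- notebook: bystander: open lined notebook, 205 x 148 x 12 mm, lying; origin at the centre of its underside
- marker_blue: bystander: blue felt pen lying down, 14 x 140 x 14 mm; origin under its middle, length along its y
- tweezers: bystander: steel tweezers, 126 x 9 x 8 mm, lying; origin under their middle, length along x
- rubber_ring: bystander: black rubber ring, 57 mm across, 9 mm high, lying; origin at the centre of its underside
- screwdriver: bystander: screwdriver with a yellow handle, 21 x 190 x 21 mm, lying; origin under its middle, length along its y
- empty_holder: bystander: empty white round filter holder, 46 mm across, 8 mm high, lying; origin at the centre of its underside

How it is judged:
By the outcome, as a careful person would: the job done as asked, in the order asked, and still so for the second after the job is handed in, with the robot touching nothing.
It also fails if it takes over 54 s, if anything falls off the work surface, if the arm or the gripper's body presses on something with over 40 N, if the wrist force passes 120 N, or if a joint passes its speed limit or range.

## Working session

There is one attempt and no reset: what is moved stays moved. The work goes in short steps, Python scripts to look and compute and a shell command to move; the robot and the scene stay as the last step left them, time stands still between calls to the robot, and variables do not carry over. Pictures are saved under pics/ and viewed, at most 13 in all, crops included, and the job is handed in when it is done.

```bash
mkdir -p pics; ls; python3 - <<'E'
from rig import ctrl, imaging
import cv2,numpy as np,json
for n in("scene","top"):
    f=imaging.grab_frame(n); cv2.imwrite(f"pics/{n}0.png",f["frame"][:,:,::-1])
    print(n,{k:np.round(v,4).tolist() for k,v in f.items() if k!="frame"})
    json.dump({k:np.array(v).tolist() for k,v in f.items() if k!="frame"},open(n+".json","w"))
s=ctrl.read_state();print(s["t"],s["ee_pos"],s["tcp_rot"],ctrl.nose_length)
E
```

```text
jog.py
pics
rig.py
scene {'fx': 557.9447, 'fy': 557.9447, 'cx': 321.7834, 'cy': 241.7267, 'origin': [-0.0272, 0.818, 0.5764], 'attitude': [[-0.8627, -0.2049, 0.4624], [-0.5057, 0.3449, -0.7907], [0.0025, -0.916, -0.4012]]}
top {'fx': 509.0295, 'fy': 509.0295, 'cx': 310.1293, 'cy': 239.7871, 'origin': [0.4235, -0.0929, 1.1728], 'attitude': [[0.0214, -0.9954, 0.0932], [-0.9998, -0.0213, 0.0023], [-0.0003, -0.0932, -0.9956]]}
0.1 [ 0.23995435 -0.49441291  0.24122974] [[ 8.99672392e-01  4.36565108e-01 -7.03173033e-04]
 [ 4.36565624e-01 -8.99670356e-01  1.92500173e-03]
 [ 2.07764655e-04 -2.03885208e-03 -9.99997900e-01]] 0.011
```

View pics/scene0.png

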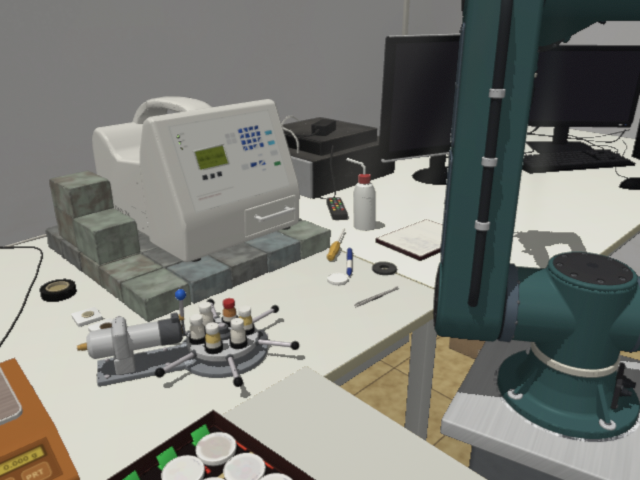

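View pics/top0.png

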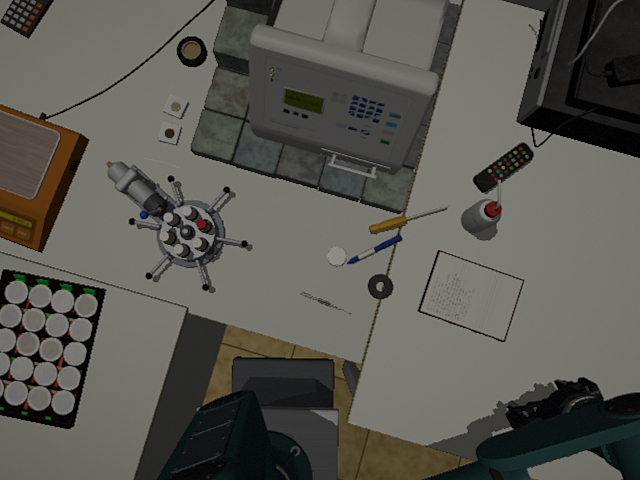

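The changer is at about (188,233) in the top view, its probe pointing up-left, with the blue knob at (144,215) and the red cap at (202,225). I'll enlarge it.

```bash
python3 - <<'E'
import cv2
a=cv2.imread("pics/top0.png")[150:300,95:265]; cv2.imwrite("pics/c1.png",cv2.resize(a,(680,600),interpolation=cv2.INTER_CUBIC))
a=cv2.imread("pics/scene0.png")[275:395,80:310]; cv2.imwrite("pics/c2.png",cv2.resize(a,(690,360),interpolation=cv2.INTER_CUBIC))
E
```

```text
(no output)
```

View pics/c1.png

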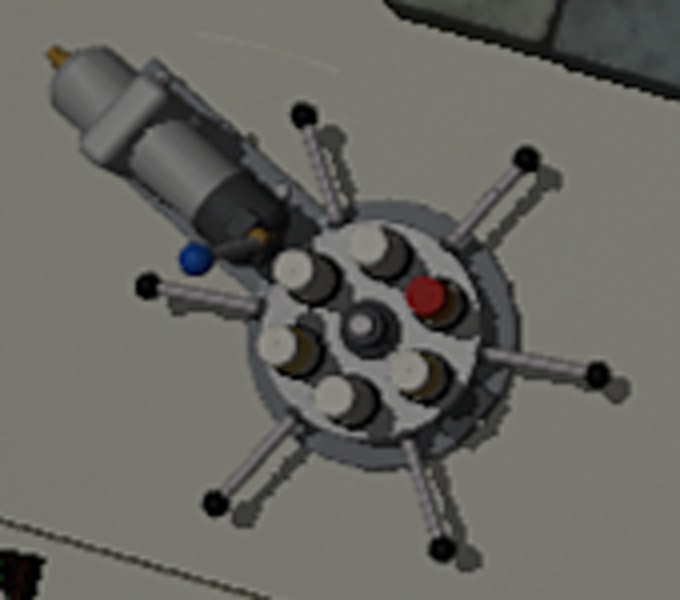

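View pics/c2.png

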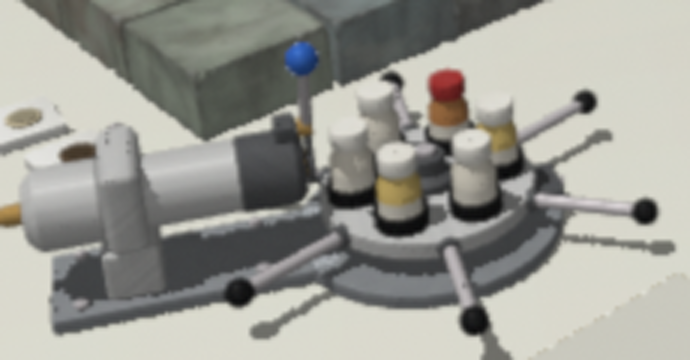

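The crop shows the ball ends of all six spokes. The red vial sits two places clockwise of the window as seen from above (cup −120°), so the wheel needs +120°. I'll fit the axis next.

```bash
cat > h.py <<'E'
import json,numpy as np,cv2
from scipy.optimize import least_squares
C={n:json.load(open(n+".json")) for n in("scene","top")}
def ray(n,u,v):
    c=C[n]; return np.array(c["origin"]),np.array(c["attitude"])@[(u-c["cx"])/c["fx"],(v-c["cy"])/c["fy"],1]
def at(n,u,v,z):
    o,d=ray(n,u,v); return (o+d*(z-o[2])/d[2])[:2]
def proj(n,p):
    c=C[n]; q=np.array(c["attitude"]).T@(np.array(p)-c["origin"]); return np.array([c["fx"]*q[0]/q[2]+c["cx"],c["fy"]*q[1]/q[2]+c["cy"]])
def w(P,x,y,z):  # changer->world
    c,s=np.cos(P[2]),np.sin(P[2]); return np.array([P[0]+c*x-s*y,P[1]+s*x+c*y,z])
E
python3 - <<'E'
from h import *
# order ccw: angles 30(?),90...
T=[(304,115),(148,286),(215,503),(443,548),(598,375),(526,158)]; A=[-30,30,90,150,210,270]
T=[(95+u/4,150+v/4) for u,v in T]
S=[(393,82),None,(239,292),(474,320),(645,211),(585,102)]
S=[s and (80+s[0]/3,275+s[1]/3) for s in S]
t=[np.array(at("top",*p,.028)) for p in T]
print(np.round(t,4))
def res(P,sep=False):
    r=[]
    for n,L in(("top",T),("scene",S)):
        for a,m in zip(A,L):
            if m: r.append(proj(n,w(P,.13*np.cos(np.radians(a)),.13*np.sin(np.radians(a)),.028))-m)
    return np.ravel(r)
s=least_squares(res,[*np.mean(t,0),.7]);P=s.x;print(P,np.degrees(P[2]));print(s.fun.reshape(-1,2).round(1).tolist())
json.dump(P.tolist(),open("P.json","w"))
print("hub px",proj("top",w(P,0,0,.056)),[proj("top",w(P,.042*np.cos(a),.042*np.sin(a),.079)).round(0).tolist() for a in np.radians([0,-120])])
for ph in np.arange(-.15,1.2,.15):
    a=np.radians(30)-ph
    k=w(P,.064,.06*np.sin(a),.084+.06*np.cos(a));print(round(ph,2),proj("top",k).round(1),proj("scene",k).round(1),k.round(3))
print("knob obs top",95+195/4,150+258/4,"scene",80+302/3,275+58/3)
for a in range(-180,180,30): print(a,w(P,.105*np.cos(np.radians(a)),.105*np.sin(np.radians(a)),0).round(3))
E
python3 - <<'E'
from h import *
T=[(304,115),(148,286),(215,503),(443,548),(598,375),(526,158)]; A=[-30,30,90,150,210,270]
T=[(95+u/4,150+v/4) for u,v in T]
S=[(80+a/3,275+b/3) for a,b in [(393,82),(239,292),(474,320),(645,211),(585,102)]]
B=lambda P,a:w(P,.13*np.cos(np.radians(a)),.13*np.sin(np.radians(a)),.028)
f=lambda P:np.ravel([proj("top",B(P,a))-m for a,m in zip(A,T)])
s=least_squares(f,[.544,.192,.7]);print(s.x,s.fun.round(1).tolist())
q={a:proj("scene",B(s.x,a)) for a in A}
def g(P):
    M=[]
    for m in S:
        a=min(q,key=lambda k:np.hypot(*(q[k]-m))); M.append(proj("scene",B(P,a))-m)
    return np.r_[f(P),np.ravel(M)]
s=least_squares(g,s.x);P=s.x;print(P,np.degrees(P[2]),s.fun.round(1).tolist())
json.dump(P.tolist(),open("P.json","w"))
print("hub px",proj("top",w(P,0,0,.056)),[proj("top",w(P,.042*np.cos(a),.042*np.sin(a),.079)).round(0).tolist() for a in np.radians([0,-120])])
for ph in np.arange(-.15,1.2,.15):
    a=np.radians(30)-ph
    k=w(P,.064,.06*np.sin(a),.084+.06*np.cos(a));print(round(ph,2),proj("top",k).round(1),proj("scene",k).round(1),k.round(3))
print("knob obs top",95+195/4,150+258/4,"scene",80+302/3,275+58/3)
for a in range(-180,180,30): print(a,w(P,.105*np.cos(np.radians(a)),.105*np.sin(np.radians(a)),0).round(3))
E
```

```text
[0.54144813 0.18612615 0.87368174] [-0.1, 0.1, 0.1, -0.1, 0.2, 0.0, -0.2, 0.0, -0.2, -0.3, 0.1, 0.2]
[0.54201058 0.18724595 0.87126304] 49.91969506281511 [-0.4, -0.2, -0.4, -0.5, -0.4, -0.3, -0.8, -0.2, -0.7, -0.4, -0.3, 0.1, 0.2, 0.0, 0.7, -0.6, 0.4, -0.5, 0.3, -0.3, 0.4, -0.4]
hub px [184.56182996 230.78020268] [[168.0, 217.0], [200.0, 223.0]]
-0.15 [140.5 220. ] [183.  302.3] [0.555 0.26  0.131]
0.0 [142.2 216.9] [182.2 297.4] [0.56  0.256 0.136]
0.15 [144.3 213.7] [181.3 292.9] [0.566 0.25  0.14 ]
0.3 [146.7 210.4] [180.6 289. ] [0.573 0.245 0.143]
0.45 [149.5 207.1] [179.9 285.9] [0.58  0.239 0.144]
0.6 [152.5 203.8] [179.2 283.4] [0.587 0.233 0.144]
0.75 [155.6 200.7] [178.7 281.8] [0.594 0.228 0.142]
0.9 [158.9 197.8] [178.3 280.9] [0.6   0.222 0.14 ]
1.05 [162.1 195.2] [178.  280.9] [0.606 0.217 0.136]
knob obs top 143.75 214.5 scene 180.66666666666669 294.3333333333333
-180 [0.474 0.107 0.   ]
-150 [0.524 0.084 0.   ]
-120 [0.578 0.089 0.   ]
-90 [0.622 0.12  0.   ]
-60 [0.645 0.169 0.   ]
-30 [0.641 0.223 0.   ]
0 [0.61  0.268 0.   ]
30 [0.56  0.291 0.   ]
60 [0.506 0.286 0.   ]
90 [0.462 0.255 0.   ]
120 [0.439 0.206 0.   ]
150 [0.443 0.151 0.   ]
```

Fit is good: residuals are under 1 px, the axis is at (0.542, 0.187) and yaw is 50°. The red vial is confirmed at cup −120°, and the shutter reads about 0.1. I'll turn the tool so tool x = world y and tool y = world x, close the fingers, then transit.

```bash
python3 jog.py '[[[0, 0, 0], [0, 0, -8.01]], [[0, 0, 0], [0, 0, -8.01]], [[0, 0, 0], [0, 0, -8.01]], [[0, 0, 0], [0, 0, -8.01]], [[0, 0, 0], [0, 0, -8.01]], [[0, 0, 0], [0, 0, -8.01]], [[0, 0, 0], [0, 0, -8.01]], [[0, 0, 0], [0, 0, -8.01]]]' 0.0
python3 jog.py '[[[0.035, 0.012, 0], [0, 0, 0]], [[0.035, 0.012, 0], [0, 0, 0]], [[0.035, 0.012, 0], [0, 0, 0]], [[0.035, 0.012, 0], [0, 0, 0]], [[0.035, 0.012, 0], [0, 0, 0]], [[0.035, 0.012, 0], [0, 0, 0]], [[0.035, 0.012, 0], [0, 0, 0]], [[0.035, 0.012, 0], [0, 0, 0]], [[0.035, 0.012, 0], [0, 0, 0]], [[0.035, 0.012, 0], [0, 0, 0]], [[0.035, 0.012, 0], [0, 0, 0]], [[0.035, 0.012, 0], [0, 0, 0]]]'
python3 -c "
from rig import ctrl, imaging
s=ctrl.read_state();print(s['t'],s['ee_pos'],s['tcp_rot'].round(3) if hasattr(s['tcp_rot'],'round') else s['tcp_rot'],s['joints'],s['finger_gap'])"
```

```text
t: 0.9
ee_pos: [0.24, -0.4945, 0.2416]
tcp_rot: [[-0.005, 1.0, -0.0], [1.0, 0.005, 0.001], [0.001, -0.0, -1.0]]
ft_force: [-0.5, 0.5, 0.1]
finger_gap: -0.002
grip_force: 0.0
t: 2.1
ee_pos: [0.3843, -0.0733, 0.2419]
tcp_rot: [[0.001, 1.0, -0.0], [1.0, -0.001, -0.0], [-0.0, -0.0, -1.0]]
ft_force: [0.4, -0.2, 0.4]
finger_gap: -0.001
grip_force: 0.0
2.1 [ 0.3843239  -0.07334421  0.24193825] [[ 0.001  1.    -0.   ]
 [ 1.    -0.001 -0.   ]
 [-0.    -0.    -1.   ]] [-1.91180457e+01 -1.57388418e+01  9.76112569e+01 -4.96826452e-03
  9.81414296e+01 -1.90773477e+01] -0.0009687191509979667
```

```bash
python3 jog.py '[[[0.035, 0.011, 0], [0, 0, 0]], [[0.035, 0.011, 0], [0, 0, 0]], [[0.035, 0.011, 0], [0, 0, 0]], [[0.035, 0.011, 0], [0, 0, 0]], [[0.035, 0.011, 0], [0, 0, 0]], [[0.035, 0.011, 0], [0, 0, 0]], [[0.035, 0.011, 0], [0, 0, 0]], [[0.035, 0.011, 0], [0, 0, 0]], [[0.035, 0.011, 0], [0, 0, 0]], [[0.035, 0.011, 0], [0, 0, 0]], [[0, 0, 0], [0, 0, 0]], [[0, 0, 0], [0, 0, 0]]]'
python3 jog.py '[[[0, 0, 0.03], [0, 0, 0]], [[0, 0, 0.03], [0, 0, 0]], [[0, 0, 0.03], [0, 0, 0]], [[0, 0, 0.03], [0, 0, 0]]]'
python3 - <<'E'
from rig import ctrl, imaging
import cv2
f=imaging.grab_frame("scene")["frame"][150:395,40:360,::-1]; cv2.imwrite("pics/s1.png",cv2.resize(f,(784,600),interpolation=cv2.INTER_CUBIC))
E
```

```text
t: 3.3
ee_pos: [0.4942, 0.2753, 0.2411]
tcp_rot: [[-0.001, 1.0, -0.002], [1.0, 0.001, -0.002], [-0.002, -0.002, -1.0]]
ft_force: [0.2, 0.6, -0.2]
finger_gap: 0.0
grip_force: 0.0
t: 3.7
ee_pos: [0.4943, 0.2734, 0.1215]
tcp_rot: [[0.002, 1.0, 0.0], [1.0, -0.002, -0.0], [-0.0, 0.0, -1.0]]
ft_force: [-0.3, 1.1, 0.2]
finger_gap: 0.002
grip_force: 0.0
```

View pics/s1.png

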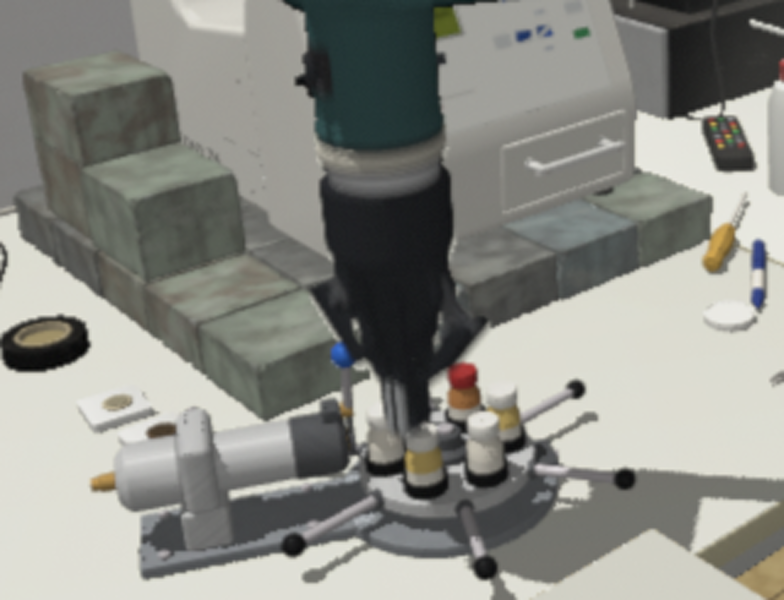

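```bash
python3 - <<'E'
from h import *
P=json.load(open("P.json"))
m=lambda p:((proj("scene",p)-[40,150])*2.45).round(0)
print("tip",m([.494,.273,.110]))
for a in(80,140,200,-100):
    t=np.radians(a);print(a,m([P[0]+.13*np.cos(t),P[1]+.13*np.sin(t),.028]))
E
```

```text
tip [412. 435.]
80 [295. 543.]
140 [486. 566.]
200 [626. 478.]
-100 [577. 389.]
```

```bash
python3 jog.py '[[[0, 0, 0.025], [0, 0, 0]], [[0, 0, 0.025], [0, 0, 0]], [[0, 0, 0.025], [0, 0, 0]], [[0, 0, 0.0175], [0, 0, 0]], [[0, 0, 0], [0, 0, 0]]]'
python3 jog.py '[[[-0.0054, -0.0072, 0], [0, 0, 0]], [[-0.0054, -0.0072, 0], [0, 0, 0]], [[-0.0054, -0.0072, 0], [0, 0, 0]], [[-0.0054, -0.0072, 0], [0, 0, 0]]]' | grep -E 'ee_pos|force'
python3 jog.py '[[[-0.0072, -0.005, 0], [0, 0, 0]], [[-0.0072, -0.005, 0], [0, 0, 0]]]' | grep -E 'ee_pos|ft_force'
python3 jog.py '[[[-0.0079, -0.0037, 0], [0, 0, 0]], [[-0.0079, -0.0037, 0], [0, 0, 0]]]' | grep -E 'ee_pos|ft_force'
```

```text
t: 4.25
ee_pos: [0.4926, 0.273, 0.0275]
tcp_rot: [[0.002, 1.0, -0.006], [1.0, -0.002, -0.003], [-0.003, -0.006, -1.0]]
ft_force: [-1.1, -0.5, -0.2]
finger_gap: -0.002
grip_force: 0.0
ee_pos: [0.4669, 0.2535, 0.0317]
ft_force: [3.3, 0.5, 0.0]
grip_force: 1.5
ee_pos: [0.4565, 0.2392, 0.0309]
ft_force: [4.5, 2.4, 0.9]
ee_pos: [0.4494, 0.224, 0.0306]
ft_force: [6.0, 5.8, -1.3]
```

```bash
python3 jog.py '[[[-0.0084, -0.0022, 0], [0, 0, 0]], [[-0.0084, -0.0022, 0], [0, 0, 0]]]' | grep -E 'ee_pos|ft_force'
python3 jog.py '[[[-0.0087, -0.0008, 0], [0, 0, 0]], [[-0.0087, -0.0008, 0], [0, 0, 0]], [[-0.0087, 0.0008, 0], [0, 0, 0]], [[-0.0087, 0.0008, 0], [0, 0, 0]]]' | grep -E 'ee_pos|ft_force'
python3 jog.py '[[[-0.0084, 0.0022, 0], [0, 0, 0]], [[-0.0084, 0.0022, 0], [0, 0, 0]]]' | grep -E 'ee_pos|ft_force'
python3 - <<'E'
from rig import ctrl, imaging
import cv2
for n in("scene","top"):
    cv2.imwrite(f"pics/m_{n}.png",imaging.grab_frame(n)["frame"][:,:,::-1])
a=cv2.imread("pics/m_scene.png")[260:400,80:320]; b=cv2.imread("pics/m_top.png")[150:300,95:265]
c=cv2.resize(a,(420,245)); b=cv2.resize(b,(380,335),interpolation=cv2.INTER_CUBIC)
c=cv2.copyMakeBorder(c,0,90,0,0,0); cv2.imwrite("pics/m.png",cv2.hconcat([c,b]))
E
```

```text
ee_pos: [0.4425, 0.2053, 0.0292]
ft_force: [0.6, 0.3, 0.1]
ee_pos: [0.4439, 0.1711, 0.0297]
ft_force: [-0.1, 2.3, -0.3]
ee_pos: [0.4486, 0.1545, 0.0299]
ft_force: [0.7, 3.7, -0.1]
```

View pics/m.png

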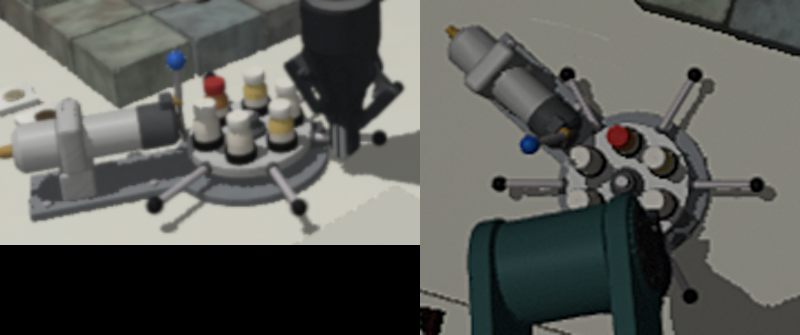

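The picture shows the first click done (red one station short of the window) and the second push under way, with all vials standing. I'll continue.

```bash
python3 jog.py '[[[-0.0079, 0.0037, 0], [0, 0, 0]], [[-0.0079, 0.0037, 0], [0, 0, 0]]]' | grep -E 'ee_pos|ft_force'
python3 jog.py '[[[-0.0072, 0.005, 0], [0, 0, 0]], [[-0.0072, 0.005, 0], [0, 0, 0]]]' | grep -E 'ee_pos|ft_force'
python3 jog.py '[[[-0.0076, 0.0071, 0], [0, 0, 0]], [[0, 0, 0], [0, 0, 0]], [[0, 0, 0], [0, 0, 0]]]' | grep -E 'ee_pos|ft_force'
```

```text
ee_pos: [0.4556, 0.1396, 0.0296]
ft_force: [-0.3, 6.1, 0.3]
ee_pos: [0.4651, 0.1257, 0.0297]
ft_force: [-1.9, 4.2, 2.2]
ee_pos: [0.4728, 0.1162, 0.0296]
ft_force: [-0.7, -0.8, -0.6]
```

Force fell to nothing: the second click. Lift clear and look.

```bash
python3 jog.py '[[[0, 0, -0.02], [0, 0, 0]], [[0, 0, -0.04], [0, 0, 0]], [[0, 0, -0.04], [0, 0, 0]], [[0, 0, -0.04], [0, 0, 0]], [[0, 0, -0.04], [0, 0, 0]], [[0, 0, -0.02], [0, 0, 0]], [[0, 0, 0], [0, 0, 0]]]'
python3 - <<'E'
from rig import ctrl, imaging
import cv2
from h import *
for n in("scene","top"):
    cv2.imwrite(f"pics/n_{n}.png",imaging.grab_frame(n)["frame"][:,:,::-1])
a=cv2.imread("pics/n_scene.png")[260:400,80:320]; b=cv2.imread("pics/n_top.png")[150:300,95:265]
c=cv2.resize(a,(420,245)); b=cv2.resize(b,(380,335),interpolation=cv2.INTER_CUBIC)
c=cv2.copyMakeBorder(c,0,90,0,0,0); cv2.imwrite("pics/n.png",cv2.hconcat([c,b]))
P=json.load(open("P.json"))
print("red top expected scene", (proj("scene",w(P,.042,0,.079))-[80,260])*1.75, [((proj("scene",w(P,.13*np.cos(np.radians(k)),.13*np.sin(np.radians(k)),.028))-[80,260])*1.75).round() for k in(30,90,150)])
E
```

```text
t: 7.35
ee_pos: [0.4744, 0.1171, 0.2341]
tcp_rot: [[0.0, 1.0, 0.008], [1.0, -0.0, 0.0], [0.0, 0.008, -1.0]]
ft_force: [-0.7, -0.3, -0.7]
finger_gap: -0.001
grip_force: 0.0
red top expected scene [203.97141352  98.7158607 ] [array([141., 195.]), array([277., 212.]), array([377., 149.])]
```

View pics/n.png

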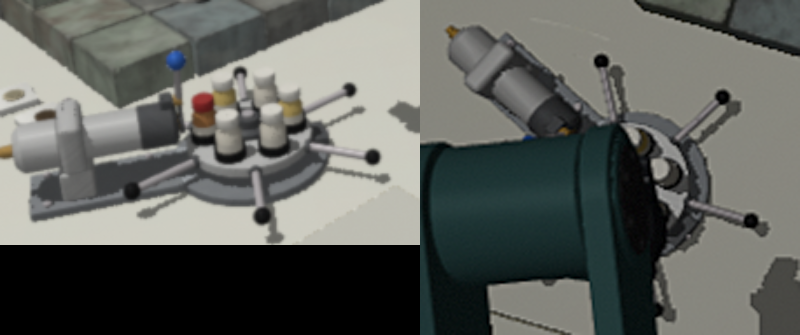

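The red vial looks in front of the window, but the spokes seem a few degrees off the expected angle. I'll move towards the knob, then measure the wheel again once it's rested and unobstructed.

```bash
python3 jog.py '[[[0.0335, 0.0103, 0], [0, 0, 0]], [[0.0335, 0.0103, 0], [0, 0, 0]], [[0.0335, 0.0103, 0], [0, 0, 0]], [[0.0335, 0.0103, 0], [0, 0, 0]], [[0.0335, 0.0103, 0], [0, 0, 0]], [[0, 0, 0], [0, 0, 8]], [[0, 0, 0], [0, 0, 8]], [[0, 0, 0], [0, 0, 8]], [[0, 0, 0], [0, 0, 8]], [[0, 0, 0], [0, 0, 8]], [[0, 0, 0], [0, 0, 0]]]'
python3 - <<'E'
from rig import ctrl, imaging
import cv2
from h import *
f=imaging.grab_frame("scene")["frame"][:,:,::-1];a=f[250:400,80:310].copy(); a=cv2.resize(a,(782,510),interpolation=cv2.INTER_CUBIC)
P=json.load(open("P.json"))
for k in(-30,30,90,150,210,270):
    u=(proj("scene",w(P,.13*np.cos(np.radians(k)),.13*np.sin(np.radians(k)),.028))-[80,250])*3.4
    cv2.circle(a,tuple(int(i) for i in u),10,(0,0,255),1)
u=(proj("scene",w(P,.042,0,.079))-[80,250])*3.4; cv2.circle(a,tuple(int(i) for i in u),4,(0,255,0),1)
cv2.imwrite("pics/p.png",a)
E
```

```text
t: 8.55
ee_pos: [0.5234, 0.284, 0.2267]
tcp_rot: [[0.643, 0.766, -0.005], [0.766, -0.643, -0.002], [-0.005, -0.002, -1.0]]
ft_force: [-0.2, 0.0, 0.7]
finger_gap: 0.004
grip_force: 0.0
```

View pics/p.png

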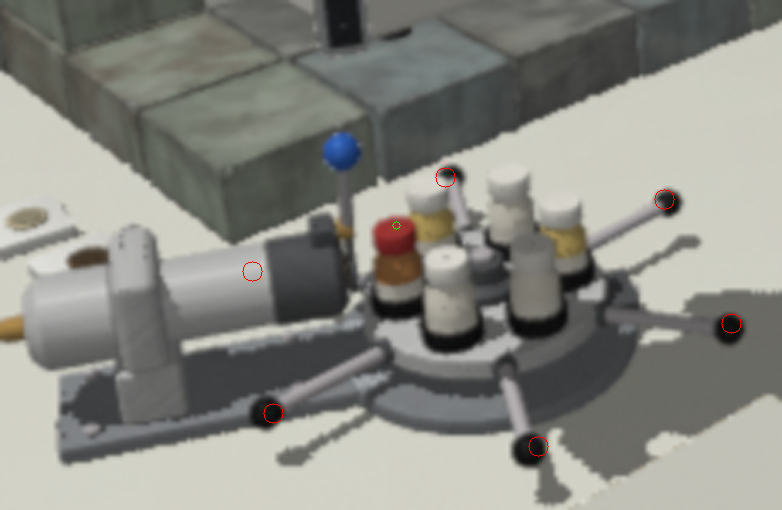

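The wheel is still settling: it lagged about 6° before and about 2° now. I'll descend beside the knob, wait, and recheck.

```bash
python3 jog.py '[[[0.002, 0, 0.03], [0, 0, 0]], [[0, 0, 0.03], [0, 0, 0]], [[0, 0, 0.028], [0, 0, 0]], [[0, 0, 0], [0, 0, 0]], [[0, 0, 0], [0, 0, 0]], [[0, 0, 0], [0, 0, 0]], [[0, 0, 0], [0, 0, 0]], [[0, 0, 0], [0, 0, 0]], [[0, 0, 0], [0, 0, 0]], [[0, 0, 0], [0, 0, 0]], [[0, 0, 0], [0, 0, 0]], [[0, 0, 0], [0, 0, 0]]]'
python3 jog.py '[[[0, 0, 0], [0, 0, 0]], [[0, 0, 0], [0, 0, 0]], [[0, 0, 0], [0, 0, 0]], [[0, 0, 0], [0, 0, 0]], [[0, 0, 0], [0, 0, 0]], [[0, 0, 0], [0, 0, 0]], [[0, 0, 0], [0, 0, 0]], [[0, 0, 0], [0, 0, 0]], [[0, 0, 0], [0, 0, 0]], [[0, 0, 0], [0, 0, 0]]]' >/dev/null
python3 - <<'E'
from rig import ctrl, imaging
import cv2
from h import *
f=imaging.grab_frame("scene")["frame"][:,:,::-1]; cv2.imwrite("pics/q0.png",f)
P=json.load(open("P.json"));g0=cv2.imread("pics/scene0.png")
for k in(90,150,210,270):   # dark-blob centroid of ball, then vs now
    u=proj("scene",w(P,.13*np.cos(np.radians(k)),.13*np.sin(np.radians(k)),.028)).round().astype(int)
    r=[]
    for im in(g0,f):
        b=im[u[1]-8:u[1]+9,u[0]-8:u[0]+9].max(2)<60; y,x=np.nonzero(b); r.append((u+[x.mean()-8,y.mean()-8]).round(1).tolist() if len(x) else None)
    print(k,u,r)
a=cv2.resize(f[200:380,80:310],(766,600),interpolation=cv2.INTER_CUBIC);cv2.imwrite("pics/q.png",a)
E
```

```text
t: 9.8
ee_pos: [0.5256, 0.286, 0.1418]
tcp_rot: [[0.643, 0.766, -0.0], [0.766, -0.643, -0.0], [-0.0, 0.0, -1.0]]
ft_force: [0.1, -0.8, -0.6]
finger_gap: -0.001
grip_force: 0.0
90 [238 381] [[237.9, 381.4], [235.9, 381.8]]
150 [295 345] [[294.6, 345.1], [294.3, 346.1]]
210 [275 309] [[275.2, 308.4], [276.1, 309.2]]
270 [211 302] [[211.0, 300.9], [212.0, 300.7]]
```

View pics/q.png

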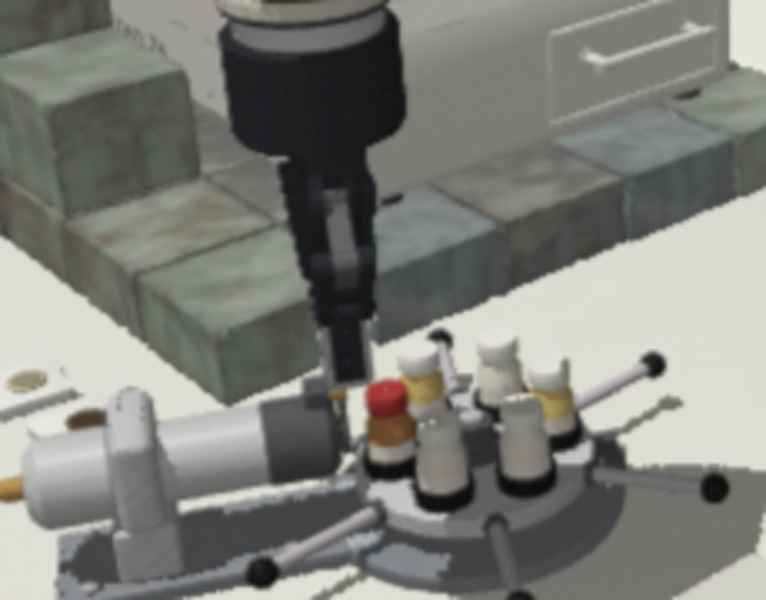

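The picture shows the gripper beside the knob with the red vial at the window. The wheel is within about 2° of its station and at rest. I'll push the shutter, watching the force.

```bash
python3 jog.py '[[[0, 0.007, 0.004], [0, 0, 0]], [[0, 0.008, 0], [0, 0, 0]], [[0, 0.008, 0], [0, 0, 0]], [[0, 0.006, 0], [0, 0, 0]]]' | grep -E 'ee_pos|ft_force'
python3 jog.py '[[[0, 0.006, 0], [0, 0, 0]], [[0, 0.006, 0], [0, 0, 0]]]' | grep -E 'ee_pos|ft_force'
python3 jog.py '[[[0, 0.006, 0], [0, 0, 0]], [[0, 0.006, 0], [0, 0, 0]]]' | grep -E 'ee_pos|ft_force'
```

```text
ee_pos: [0.5485, 0.2668, 0.1378]
ft_force: [-0.4, 0.1, 1.2]
ee_pos: [0.5575, 0.2594, 0.138]
ft_force: [-0.6, 0.4, 1.4]
ee_pos: [0.5667, 0.2516, 0.1378]
ft_force: [-1.0, -0.6, -0.1]
```

```bash
python3 jog.py '[[[0, 0.006, 0], [0, 0, 0]], [[0, 0.006, 0], [0, 0, 0]], [[0, 0.006, 0], [0, 0, 0]]]' | grep -E 'ee_pos|ft_force'
python3 jog.py '[[[0, 0.004, 0], [0, 0, 0]], [[0, 0.003, 0], [0, 0, 0]]]' | grep -E 'ee_pos|ft_force'
python3 jog.py '[[[0, 0.003, 0], [0, 0, 0]], [[0, 0, 0], [0, 0, 0]]]' | grep -E 'ee_pos|ft_force'
python3 - <<'E'
from rig import ctrl, imaging
import cv2
for n in("scene","top"): cv2.imwrite(f"pics/r_{n}.png",imaging.grab_frame(n)["frame"][:,:,::-1])
a=cv2.imread("pics/r_scene.png")[230:390,80:310]
cv2.imwrite("pics/r.png",cv2.resize(a,(782,544),interpolation=cv2.INTER_CUBIC))
E
```

```text
ee_pos: [0.5802, 0.24, 0.1374]
ft_force: [-1.1, 0.4, -1.4]
ee_pos: [0.5855, 0.2354, 0.1373]
ft_force: [-0.9, 0.8, -0.5]
ee_pos: [0.588, 0.2336, 0.1378]
ft_force: [-0.2, 0.2, -0.3]
```

View pics/r.png

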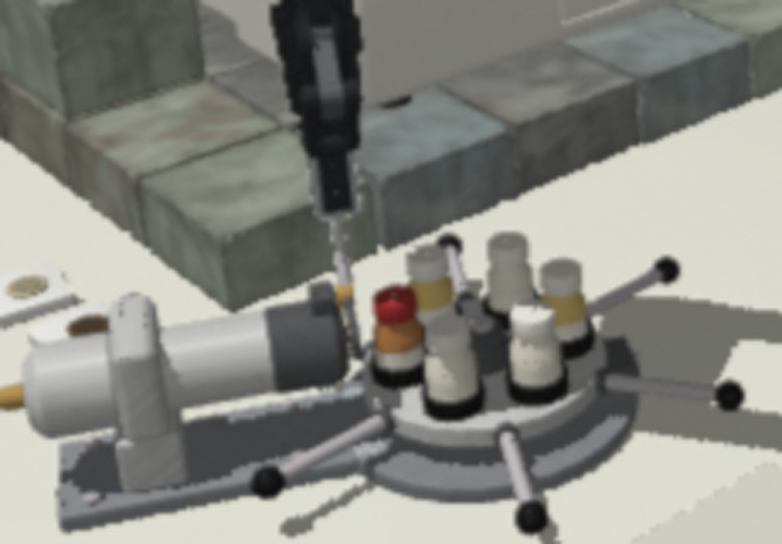

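The arm is being carried over and the vials are all standing. There's no stop force yet, so I'll go on in small steps.

```bash
for i in 1; do python3 jog.py '[[[0, 0.003, 0], [0, 0, 0]], [[0, 0, 0], [0, 0, 0]]]' | grep -E 'ee_pos|ft_force'; done
python3 jog.py '[[[0, 0.003, 0], [0, 0, 0]], [[0, 0, 0], [0, 0, 0]]]' | grep -E 'ee_pos|ft_force'
python3 jog.py '[[[0, 0.003, 0], [0, 0, 0]], [[0, 0, 0], [0, 0, 0]]]' | grep -E 'ee_pos|ft_force'
```

```text
ee_pos: [0.5891, 0.2329, 0.1379]
ft_force: [-3.8, 2.8, 0.6]
ee_pos: [0.5895, 0.2326, 0.1377]
ft_force: [-8.5, 5.7, 3.4]
ee_pos: [0.5899, 0.2323, 0.1377]
ft_force: [-13.1, 8.9, 4.4]
```

Force climbs while position stays put, so the shutter is on its stop. I'll back off, lift, retract and check.

```bash
python3 jog.py '[[[0, -0.01, 0], [0, 0, 0]], [[0, -0.02, 0], [0, 0, 0]], [[0, -0.02, 0], [0, 0, 0]], [[0, 0, -0.04], [0, 0, 0]], [[0, 0, -0.04], [0, 0, 0]], [[0, -0.03, -0.02], [0, 0, 0]], [[-0.04, 0, 0], [0, 0, 0]], [[-0.04, 0, 0], [0, 0, 0]], [[-0.04, 0, 0], [0, 0, 0]], [[-0.04, 0, 0], [0, 0, 0]], [[-0.04, 0, 0], [0, 0, 0]], [[0, 0, 0], [0, 0, 0]]]'
python3 - <<'E'
from rig import ctrl, imaging
import cv2
a=imaging.grab_frame("scene")["frame"][250:400,80:310,::-1]; b=imaging.grab_frame("top")["frame"][150:300,95:265,::-1]
a=cv2.resize(a,(460,300),interpolation=cv2.INTER_CUBIC); b=cv2.resize(b,(340,300),interpolation=cv2.INTER_CUBIC)
cv2.imwrite("pics/z.png",cv2.hconcat([a,b]))
from h import *
P=json.load(open("P.json"))
for k in(.9,1.05):
    t=np.radians(30)-k;p=w(P,.064,.06*np.sin(t),.084+.06*np.cos(t));print(k,(proj("scene",p)-[80,250])*2,(proj("top",p)-[95,150])*2+[460,0])
for k in(30,90,150,210,-30): 
    p=w(P,.13*np.cos(np.radians(k)),.13*np.sin(np.radians(k)),.028);print(k,(proj("scene",p)-[80,250])*2,(proj("top",p)-[95,150])*2+[460,0])
E
```

```text
t: 14.25
ee_pos: [0.4017, 0.1246, 0.2379]
tcp_rot: [[0.645, 0.764, 0.001], [0.764, -0.645, -0.002], [-0.001, 0.002, -1.0]]
ft_force: [0.3, -0.7, 0.3]
finger_gap: 0.001
grip_force: 0.0
0.9 [196.55313404  61.88948565] [587.74783678  95.60879715]
1.05 [195.94426224  61.80220664] [594.21381229  90.45400555]
30 [160.77508336 243.41888782] [533.25745329 141.95239399]
90 [316.82282587 262.36918869] [566.79889174 250.82785677]
150 [430.58240263 190.15058095] [679.95123108 273.63427088]
210 [390.88708891 117.29213046] [757.63412799 186.74792799]
-30 [148.50594736 159.58040661] [611.15660734  57.13192107]
```

View pics/z.png

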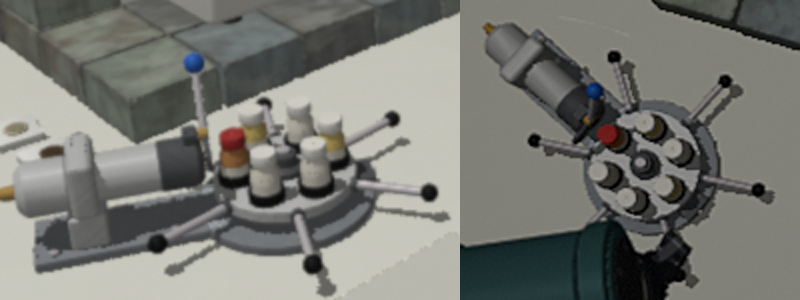

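The knob sits at (594,90), matching the 1.05 rad prediction. The red cap stands before the window at (607,134), and all six vials are upright in their cups.

```bash
python3 -c "
from rig import ctrl, imaging
print(ctrl.close_job())"
```

```text
the job is handed in; nothing more can be done
None
```

Handed in at about 14 s: the red-capped vial is in front of the window (two clicks, wheel measured within about 2° of its station), the shutter was then pushed to its open stop, all six vials are standing, and nothing else was touched.

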